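Top up the toolbox to weight from the barred tool rack

ROBOT

A 6-joint arm with a two-finger parallel gripper is mounted at the origin on the work surface. World frame = base frame: x ahead of the robot, y to its left, z up, the work surface at z = 0. Lengths are in mm, angles in rad, forces in N, time in s.
With the tool pointing down it reaches from about 300 to 775 mm from the base axis. Payload 14.6 kg.
Tool frame: the origin (TCP) lies between the finger pads; the fingertips stand 8 mm ahead of it and the grasp point (between the pads) lies 11 mm behind it; z points along the fingers, y is the direction in which the jaws open and shut (so a half turn about z gives the same grasp; the last joint's range is limited). The gripper opens to 94 mm and grips with 3 to 60 N. Pads are 16 mm wide; open, the fingers measure 119 mm over their backs; the gripper's body (75 mm by 177 mm) begins 78 mm behind the grasp point.
Start: joints at [1.07, 0.3, 1.521, -0, 1.321, -0.067], TCP at [231.173, 499.047, 177.146] pointing down, gripper open.
Joint ranges: [-3.03, 3.03], [-0.79, 2.21], [0.23, 2.52], [-1.04, 4.18], [0, 3.07], [-2.55, 2.55]. Speed limits (rad/s): [2.22, 2.22, 2.57, 3.14, 3.14, 3.14].

INTERFACE

Orientations are given as [roll, pitch, yaw] about the fixed x, y, z axes, in that order (R = Rz(yaw) Ry(pitch) Rx(roll)).
In Python, from cell import manip gives the robot as it stands. The module is installed in compiled form; this text tells all that it offers.
- The arm moves only by the tool send_rows, never from a script. Its argument "series" is a list that holds one entry, the list of rows, each a list of 5 numbers: the opening, from 0 (shut) to 1 (fully open), then the shift along the tool's x, y, z in mm, then the turn about the tool's z in degrees. In form: [[[gripper, dx, dy, dz, roll], ...]]. A call has 1 to 10 rows; each row is the pose to reach, as a shift and turn from the pose commanded when the call began, along the tool's axes at that moment; what a row does not reach only later rows make up. A row lasts 1/10 s, in which the tool goes at most 50 mm and 8.59 degrees, less where a joint would pass 70% of its speed; a pose out of reach is approached as far as the arm can. A call with a gripper value outside its range is refused whole. The fingers move at their own pace and stop on an object; "newtons" is the grip in N (left out, the last holds). Time passes only in rows, so rows that repeat a pose let the fingers close. It gives the time, the measured TCP pose, the force and the opening at its end, in the units of the state.
- manip.read_state(): the state, without advancing time (a new reading comes with each control period).
- manip.camera(name): name is "scene" or "top"; returns a dict with "img" (384x512x3 uint8, red, green, blue), "vfov" (degrees; the focal length in pixels is half the picture's height over the tangent of half this angle, whatever the lens; pixels are square), "cx", "cy" (the principal point, pixels), "pose" (4x4, takes a point from camera to world coordinates). Camera axes: x right, y down, z forward; pixel columns grow to the right and rows downward; lengths in mm; the calibration is good to about 2 mm. A picture is of the moment at which its call begins. There is no depth.
- manip.sign_off(): hands the job in, once; it reports no verdict.
Trained networks look in a picture, given as the dict that the camera call returned (one of the last four; its "shot" number tells which), for a name from the list of things; names that differ only in an ending like _2 or _b are one class to them, and where a whole thing is asked for, a point or a joint stands for the part that bears it (a point fixed in the world has none). Each returns a list of dicts, best first, with "conf" (0 to 1); they miss things now and then, are a little off and sometimes report something else, mostly with a low value. They report only what shows in the picture. A call takes as long as a camera call. They do not tell look-alikes from the thing itself.
- manip.find_in(target, picture): "rect" ([left, top, width, height] in pixels, round what is visible of it).
- manip.silhouettes(target, picture): "pixels" (384x512 bool, what is visible of it) and "rect" ([left, top, width, height] in pixels, round what is visible of it).
The state is a dict: "clock": time; "joints": joint angles; "qd": joint speeds; "effort": joint torques, N m; "eef_pos": TCP position; "eef_rot": TCP orientation; "wrist_force": force on the tool from outside, world axes, zero at the start; "moment": the same for the moment, N m; "finger_gap": finger opening in mm.
Only numpy, scipy, OpenCV 4.12 (cv2) and the standard library are available. Lean on these libraries where they do the work, as an engineer would, in place of code of your own. Each camera call takes 0.05 s, during which the arm holds its last target. There are 200 camera calls.

TASK

Lift the retaining bar out of the rack's two brackets and lay it flat on the ledge without dropping it. Then take toy screwdrivers from the rack and set them down in the toolbox that stands on the spring scale, until the pointer has come down to the set mark, using no more screwdrivers than that takes. Leave the remaining screwdrivers and the spanner in the rack, leave the set mark as it is, do not drop anything into the box from above its rim, and do not disturb the other things on the ledge.

Things in the scene. Friction and masses are not known exactly. Their poses are not given: they have to be found in the camera images.
- rack: Grey steel tool rack fixed to the ledge, 170 (x) by 356 (y) mm. Origin: centre of underside; -x is its front, towards the robot. Two black rails along y at x = -35 and +35 mm (12 wide, tops 55 high, open between them); tools lie across them, parallel to x, in notches 29 wide, 10 deep at y = -114, -50, 50, 114 mm. The ledge is clear for 110 mm before its front edge (x = -85 mm).
- bracket_left (a point): Middle of the slot floor of the rack's bracket at y = +175 mm, 83 mm above the ledge. The bracket is a 5 mm thick plate with a slot open at the top, 18 mm wide along the rack's x; its cheeks rise to 112 mm.
- bracket_right (a point): The same for the bracket at the rack's y = -175 mm.
- bar: Loose retaining bar: square aluminium tube 14 by 14 mm, 380 long along its y, about 0.16 kg, with a 22 mm square flange on each end, outside the brackets. Origin at its centre: 90 mm high in the brackets, 11 mm when it lies on the ledge. It runs 3 mm above the screwdriver handles, has 2 mm play to each cheek and lifts straight up. No tool lies within 25 mm (along y) of its middle.
- screwdriver_a: Loose toy screwdriver of green plastic, 60 g, one of three alike: square handle 25 by 25 mm, 105 long (x = -55 to +50 mm), then a thin shank to x = +115 mm. Origin: on the underside, below the middle of the handle and within 5 mm of the centre of mass; x points to the tip, z up. In the rack its origin is 55 mm high, its tip away from the robot; which notch it lies in varies.
- screwdriver_b: Loose toy screwdriver of green plastic, 60 g, one of three alike: square handle 25 by 25 mm, 105 long (x = -55 to +50 mm), then a thin shank to x = +115 mm. Origin: on the underside, below the middle of the handle and within 5 mm of the centre of mass; x points to the tip, z up. In the rack its origin is 55 mm high, its tip away from the robot; which notch it lies in varies.
- screwdriver_c: Loose toy screwdriver of green plastic, 60 g, one of three alike: square handle 25 by 25 mm, 105 long (x = -55 to +50 mm), then a thin shank to x = +115 mm. Origin: on the underside, below the middle of the handle and within 5 mm of the centre of mass; x points to the tip, z up. In the rack its origin is 55 mm high, its tip away from the robot; which notch it lies in varies.
- rack_spanner: Loose toy spanner of the same green plastic in the fourth notch of the rack (which one varies): flat, 15 thick, 190 long along x, shaft 22 wide, round end 42 across and open jaw. Origin: underside, mid-length. Stays in the rack.
- scale: Spring scale fixed to the ledge: grey housing 190 (x) by 150 (y) mm, 50 high; above it a steel pan 254 by 174 mm with a 10 mm rim, on a spring. Beside the pan, at x = +60, y = -127 mm, a white graduated upright 60 wide (y) and 165 high. Origin: centre of the housing's underside below the middle of the pan; z up.
- scale_pan (a joint): How far the pan has sunk (m), larger = lower; near 0 at the start, stops at -0.012 and 0.048. At 0 the pan's upper face is 105 mm above the ledge. The spring yields 27 mm per newton: each screwdriver lowers the pan by about 16 mm; it comes to rest in about 1 s.
- pointer (a point): Tip of the dark pointer arm that is fixed to the pan's edge and moves down with it, across the far face (+x) of the white upright. The arm is 5 mm thick. Compare its height with mark.
- mark (a point): Tip of the black finger of the set mark, a small aluminium slider on the outer edge of the white upright:  level with where the pointer has to come. It starts 8 to 30 mm below the pointer (one or two screwdrivers' worth) and stays where it is.
- toolbox: Open blue plastic toolbox shell standing loose in the pan and lying parallel with it: 240 (x) by 160 (y) mm outside, 55 high, walls and floor 4 mm. Origin: centre of its underside; z up. It sinks with the pan.
- toy_hammer: Bystander: red plastic toy hammer lying left of the rack, 153 mm long, 34 high. Origin: underside, near its middle.
- toy_spanner: Bystander: yellow plastic toy spanner lying beyond the rack, 190 mm long, 15 high. Origin: underside, mid-length.
- toolbox_lid: Bystander: blue plastic toolbox lid lying to the right of the scale, 240 by 160 mm, 50 high with its handle. Origin: centre of the underside.
- mug: Bystander: white mug, 76 across, 90 high, beyond the scale. Origin: centre of the underside.
- jar: Bystander: clear jar, 60 across, 75 high, beyond the scale and rack. Origin: centre of the underside.
- toy_nut: Bystander: yellow plastic toy nut, about 46 across, 20 high, left of the rack. Origin: centre of the underside.
Things that resemble listed ones, but are neither listed nor needed, are in the scene too. Leave any blue look-alike of the screwdriver_a alone. What is shaped like the screwdriver_b but pink is not meant.

How it is judged:
By the outcome, as a careful person would: the job done as asked, in the order asked, and still so for the second after the job is handed in, with the robot touching nothing.
It also fails if it takes over 72 s, if anything falls off the work surface, if the arm or the gripper's body presses on something with over 40 N, if the wrist force passes 120 N, or if a joint passes its speed limit or range.

## Working session

There is one attempt and no reset: what is moved stays moved. The work goes in short steps, Python scripts to look and compute and a tool call to move; the robot and the scene stay as the last step left them, time stands still between calls to the robot, and variables do not carry over. Pictures are saved under pics/ and viewed, about 8 in all and at most 12, crops included, and the job is handed in when it is done.

Besides the shell and the picture viewer there is one more tool, called after ">>>" by a JSON object that holds its "op" and its "data". send_rows: Moves the arm, as the interface text tells. Its arguments: {"type":"object","properties":{"series":{"type":"array"},"newtons":{"type":"number"}},"required":["series"]}

```bash
mkdir -p pics
cat > h.py <<'E'
import numpy as np, cv2
from cell import manip
def K(c):
    f=c["img"].shape[0]/2/np.tan(np.radians(c["vfov"])/2); return f
def ray(c,u,v):
    f=K(c); P=np.array(c["pose"]); d=P[:3,:3]@np.array([(u-c["cx"])/f,(v-c["cy"])/f,1.]); return P[:3,3],d
def onz(c,u,v,z):
    o,d=ray(c,u,v); return o+d*(z-o[2])/d[2]
def proj(c,p):
    P=np.array(c["pose"]); q=P[:3,:3].T@(np.array(p,float)-P[:3,3]); f=K(c); return np.array([c["cx"]+f*q[0]/q[2],c["cy"]+f*q[1]/q[2]])
def save(n,img,s=1.5): cv2.imwrite("pics/"+n,cv2.resize(img[:,:,::-1],None,fx=s,fy=s,interpolation=cv2.INTER_CUBIC))
E
python3 - <<'E'
from h import *
s=manip.read_state(); print({k:np.round(s[k],3) for k in s})
for n in ("scene","top"):
    c=manip.camera(n); save(n+"0.png",c["img"]); print(n,c["vfov"],c["cx"],c["cy"],np.round(c["pose"],3).tolist())
    for t in ["rack","bar","screwdriver_a","rack_spanner","scale","toolbox","pointer","mark","bracket_left","bracket_right"]:
        try: print(t,[(np.round(r["rect"]).tolist(),round(r["conf"],2)) for r in manip.find_in(t,c)][:5])
        except Exception as e: print(t,e)
E
```

```text
{'clock': np.float64(0.0), 'joints': array([ 1.07 ,  0.301,  1.522, -0.   ,  1.321, -0.067]), 'qd': array([ 0.001, -0.   ,  0.   ,  0.   ,  0.001,  0.001]), 'effort': array([ 1.0000e-03, -5.3182e+01, -3.5274e+01,  7.1000e-02,  2.4000e-02,
       -0.0000e+00]), 'eef_pos': array([231.054, 498.779, 176.56 ]), 'eef_rot': array([-3.14 , -0.   ,  2.708]), 'wrist_force': array([ 0.459, -0.111,  0.23 ]), 'moment': array([ 0.036, -0.06 ,  0.015]), 'finger_gap': np.float64(94.172)}
scene 51.13107216614856 260.0174873189922 194.40882237806682 [[-0.535, 0.529, -0.658, 1357.412], [0.845, 0.332, -0.42, 495.253], [-0.004, -0.781, -0.625, 858.949], [0.0, 0.0, 0.0, 1.0]]
rack [([240.0, 190.0, 131.0, 98.0], 0.98)]
bar [([249.0, 194.0, 119.0, 54.0], 0.68)]
screwdriver_a [([267.0, 203.0, 38.0, 38.0], 0.82), ([298.0, 216.0, 38.0, 42.0], 0.78), ([342.0, 185.0, 48.0, 16.0], 0.78), ([250.0, 198.0, 32.0, 38.0], 0.7)]
rack_spanner [([317.0, 221.0, 39.0, 48.0], 0.86)]
scale [([147.0, 146.0, 91.0, 59.0], 0.96)]
toolbox [([156.0, 126.0, 82.0, 59.0], 0.65)]
pointer [([160.0, 151.0, 77.0, 33.0], 0.8)]
mark [([415.
[... 467 characters left out ...]
[233.0, 142.0, 6.0, 48.0], 0.46)]
bar [([147.0, 165.0, 112.0, 8.0], 0.84)]
screwdriver_a [([294.0, 250.0, 45.0, 17.0], 0.83), ([185.0, 139.0, 11.0, 47.0], 0.82), ([158.0, 250.0, 45.0, 7.0], 0.79), ([232.0, 139.0, 9.0, 52.0], 0.6), ([214.0, 139.0, 7.0, 48.0], 0.5)]
rack_spanner [([161.0, 144.0, 15.0, 47.0], 0.76)]
scale [([298.0, 163.0, 76.0, 67.0], 0.73)]
toolbox [([302.0, 148.0, 60.0, 79.0], 0.89)]
pointer [([297.0, 156.0, 42.0, 73.0], 0.58)]
mark [([152.0, 151.0, 106.0, 46.0], 0.58)]
bracket_left [([153.0, 149.0, 102.0, 47.0], 0.94)]
bracket_right [([303.0, 112.0, 34.0, 25.0], 0.69), ([151.0, 151.0, 107.0, 50.0], 0.63), ([302.0, 151.0, 60.0, 74.0], 0.54), ([215.0, 139.0, 11.0, 50.0], 0.5)]
```

View pics/scene0.png

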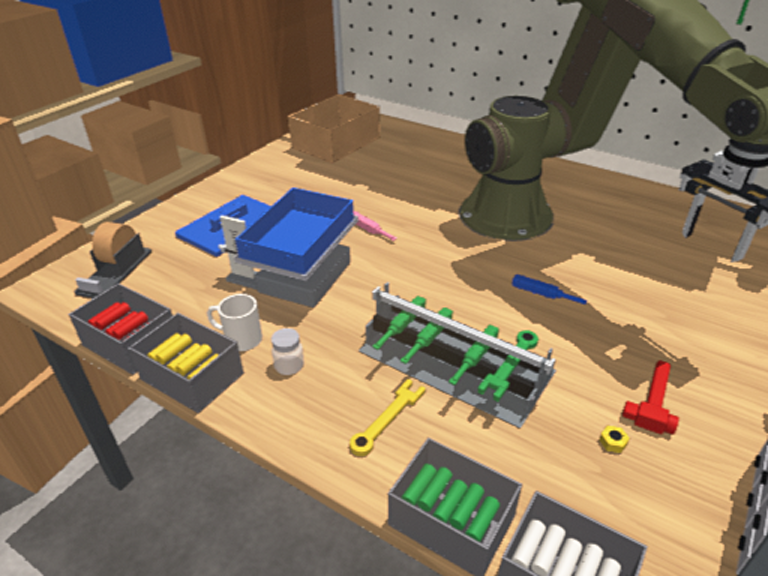

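View pics/top0.png

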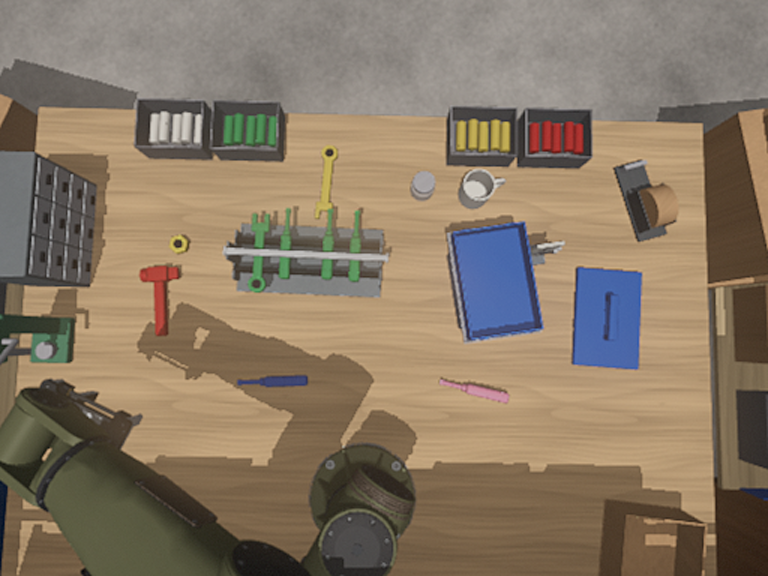

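The top view shows green screwdrivers at (190,162), (219,162) and (236,162), with the green spanner at (174,167) on the left. The bar runs along (147–259,168). Look-alikes are the blue screwdriver at (182,253) and the pink one at (316,260), plus green sticks in a bin at (166,87). By the description, the ones I want are the three green ones in the rack. Next I'll measure them and check with a close crop.

Run:
```python
from h import *
ct=manip.camera("top"); cs=manip.camera("scene")
def mar(c,name,z,k=0):
    rs=manip.silhouettes(name,c)
    for r in rs[:5]:
        m=r["pixels"]; vs,us=np.nonzero(m)
        if len(us)<10: continue
        P=np.array([onz(c,u,v,z)[:2] for u,v in zip(us,vs)],np.float32)
        (ce,sz,an)=cv2.minAreaRect(P); print(name,round(r["conf"],2),r["rect"],"c",np.round(ce,1),"sz",np.round(sz,1),"ang",round(an,1),"mean",P.mean(0).round(1))
        yield m,P
M={}
print("TOP")
for n,z in [("bar",97),("screwdriver_a",78),("rack_spanner",68),("toolbox",158),("scale",110),("rack",5),("toolbox_lid",20)]: M[n]=list(mar(ct,n,z))
print("SCENE")
for n,z in [("bar",97),("screwdriver_a",78),("rack_spanner",68),("toolbox",158)]: M[n]=list(mar(cs,n,z))
a=cs["img"][125:215,140:245]; b=cs["img"][185:290,235:375]
A=cv2.resize(a,(630,540),interpolation=cv2.INTER_CUBIC); save("mark0.png",A,1)
b=ct["img"][130:210,140:265]; save("rack0.png",b,6)
b=cs["img"][180:290,235:380]; save("rack_s.png",b,5)
```

```text
TOP
bar 0.91 [146.9, 165.3, 111.4, 8.8] c [572.7 146.8] sz [374.4  18.6] ang 88.7 mean [571.9 147.2]
screwdriver_a 0.8 [234.4, 143.3, 4.8, 46.6] c [596.9  32.4] sz [167.5  24.6] ang 1.5 mean [586.5  30.6]
screwdriver_a 0.67 [295.2, 251.0, 41.7, 17.4] c [ 270.  -252.4] sz [160.8  25.7] ang 77.3 mean [ 267.1 -261.3]
screwdriver_a 0.66 [214.0, 138.2, 8.6, 50.8] c [599.   95.9] sz [167.5  24.6] ang 1.7 mean [584.3  93.5]
screwdriver_a 0.58 [188.4, 151.9, 4.9, 32.8] c [578.6 193.7] sz [117.2  24.6] ang 2.1 mean [577.7 193. ]
screwdriver_a 0.54 [159.8, 249.8, 43.5, 8.8] c [279.  211.5] sz [ 23.8 158.2] ang 1.2 mean [279.8 199.2]
rack_spanner 0.79 [163.8, 141.6, 16.3, 51.0] c [579.2 257.3] sz [ 43.  183.4] ang 89.5 mean [578.6 258.4]
toolbox 0.73 [187.2, 140.2, 8.4, 45.3] c [586.3 179.6] sz [149.8  22.9] ang 2.1 mean [575.4 178.1]
toolbox 0.58 [299.8, 150.3, 61.2, 75.6] c [ 514.8 -284. ] sz [244.8 171.5] ang 9.3 mean [ 513.9 -283.7]
rack 0.98 [154.1, 149.1, 100.7, 47.5] c [569.8 158.5] sz [383. 175.] ang 89.9 mean [565.4 141.4]
toolbox_lid 0.63 [381.1, 179.3, 48.0, 67.6] c [ 444.2 -586.6] s
[... 293 characters left out ...]
[604.2 200.3] sz [ 31.5 181.5] ang 89.2 mean [603.9 199.8]
screwdriver_a 0.82 [250.1, 195.9, 34.2, 39.5] c [602.1  39.3] sz [ 34.3 174.4] ang 88.7 mean [602.3  38.9]
screwdriver_a 0.73 [268.1, 206.3, 34.3, 37.1] c [605.7 101. ] sz [ 32.8 173.7] ang 86.7 mean [610.8 101.1]
screwdriver_a 0.63 [341.5, 181.7, 49.1, 18.3] c [355.3 245.5] sz [ 51.3 160.6] ang 1.6 mean [355.3 234.4]
screwdriver_a 0.58 [237.3, 142.1, 18.7, 15.0] c [ 340.3 -213.2] sz [102.5  41.1] ang 62.3 mean [ 340.5 -210.6]
rack_spanner 0.57 [317.5, 219.8, 36.8, 47.8] c [579.2 261.6] sz [ 43.1 197. ] ang 88.6 mean [589.4 261.5]
toolbox 0.68 [158.1, 126.7, 78.5, 59.2] c [ 531.  -266.2] sz [292.5 197.3] ang 10.1 mean [ 543.7 -261.7]
```

View pics/mark0.png

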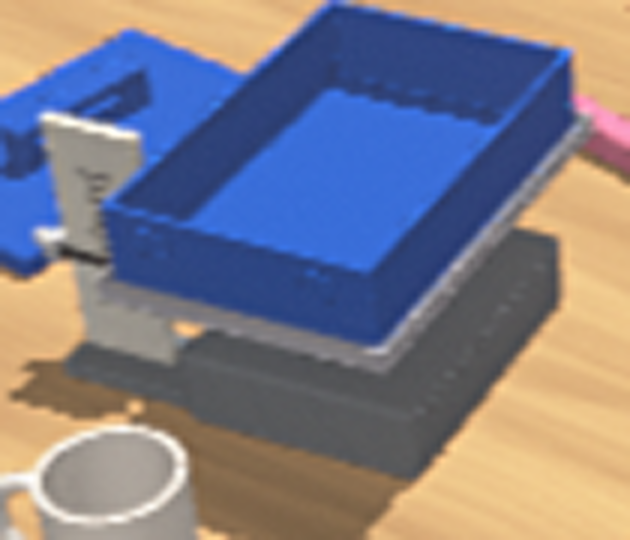

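View pics/rack0.png

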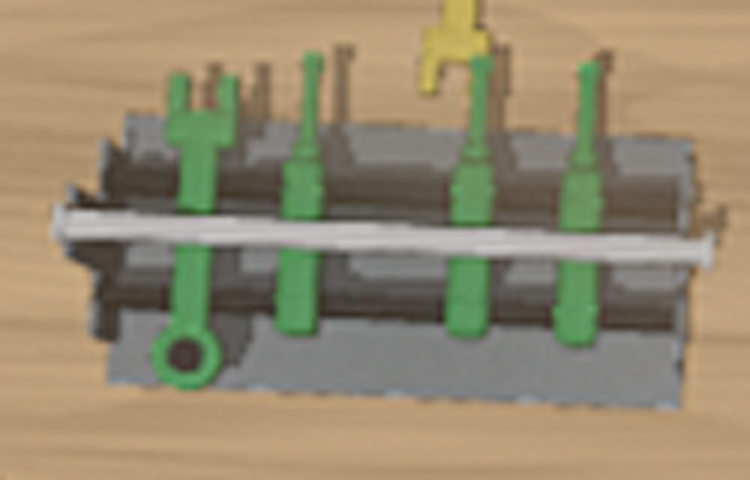

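The crops confirm three green screwdrivers in notches -114, -50 and +50, and the spanner in +114. The black mark finger is at about scene (155,167). Now I'll compute the rack pose and the first move.

```bash
cat >> h.py <<'E'
def rel(p,phi,s=None):
    """TCP target p (world mm), phi = world angle (deg) of tool y; prints dx,dy,dz,roll"""
    s=s or manip.read_state(); from scipy.spatial.transform import Rotation as R
    r=R.from_euler("xyz",s["eef_rot"]).as_matrix(); d=r.T@(np.array(p)-s["eef_pos"])
    cur=np.degrees(np.arctan2(r[1,1],r[0,1])); t=-(phi-cur); t=(t+90)%180-90
    return np.round(d,1),round(t,1)
E
python3 - <<'E'
from h import *
ct=manip.camera("top"); cs=manip.camera("scene")
f=lambda x,y:(x/6+140-.4,y/6+130-.4)
pick={"barL":(57,222,90),"barR":(714,250,90),"FL":(107,383,2),"FR":(681,407,2),"BR":(692,140,2),
"h1front":(297,333,72),"h2front":(466,335,72),"h3front":(576,345,72),"h3":(580,230,80),"h2":(470,230,80),"h1":(300,230,80)}
W={k:onz(ct,*f(a,b),z).round(1) for k,(a,b,z) in pick.items()}
for k in W: print(k,W[k])
c=(W["barL"]+W["barR"])/2; d=W["barL"]-W["barR"]; print("bar c",c,"len",np.hypot(*d[:2]),"yaw",np.degrees(np.arctan2(-d[0],d[1])))
# check in scene
for p in (W["barL"],W["barR"]): print("scene px",proj(cs,p))
sc=(514.8,-284); y=np.radians(9.3)
def sw(x,yy,z): return (sc[0]+np.cos(y)*x-np.sin(y)*yy, sc[1]+np.sin(y)*x+np.cos(y)*yy, z)
for p in [(120,80,160),(-120,80,160),(-120,-80,160),(120,-80,160),(60,-97,165),(60,-157,165),(60,-157,100),(60,-157,75),(60,-97,105)]: print(p,"scene crop px",((proj(cs,sw(*p))-[140,125])*6).round())
print(rel((c[0],c[1],150),-1.3))
E
```

```text
barL [576.5 331.9  90. ]
barR [568.9 -49.3  90. ]
FL [490.4 322.9   2. ]
FR [483.5 -32.3   2. ]
BR [651.2 -35.4   2. ]
h1front [516.8 193.8  72. ]
h2front [517.9  94.8  72. ]
h3front [513.5  30.2  72. ]
h3 [580.4  29.2  80. ]
h2 [578.9  93.6  80. ]
h1 [576.6 192.9  80. ]
bar c [572.7 141.3  90. ] len 381.2757532285524 yaw -1.1421569866088412
scene px [366.79464142 244.60687584]
scene px [248.52838489 195.23412533]
(120, 80, 160) scene crop px [365. 277.]
(-120, 80, 160) scene crop px [573.  53.]
(-120, -80, 160) scene crop px [330.   0.]
(120, -80, 160) scene crop px [ 97. 208.]
(60, -97, 165) scene crop px [133. 136.]
(60, -157, 165) scene crop px [ 40. 114.]
(60, -157, 100) scene crop px [ 61. 213.]
(60, -157, 75) scene crop px [ 69. 249.]
(60, -97, 105) scene crop px [150. 229.]
(array([-460.3, -181.1,   27.1]), np.float64(66.4))
```

View pics/rack_s.png

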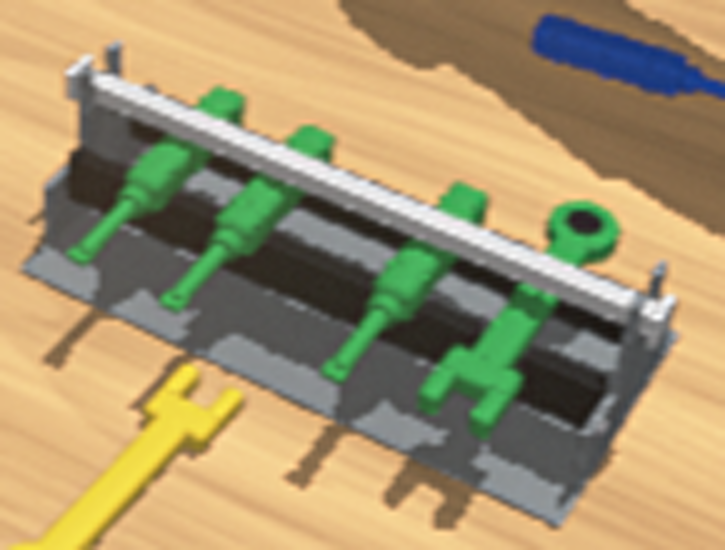

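>>> {"op": "send_rows", "data": {"series": [[[0.5, -460, -181, 27, 66.4], [0.5, -460, -181, 27, 66.4], [0.5, -460, -181, 27, 66.4], [0.5, -460, -181, 27, 66.4], [0.5, -460, -181, 27, 66.4], [0.5, -460, -181, 27, 66.4], [0.5, -460, -181, 27, 66.4], [0.5, -460, -181, 27, 66.4], [0.5, -460, -181, 27, 66.4], [0.5, -460, -181, 27, 66.4]]], "newtons": 40}}

```text
clock: 2.85
eef_pos: [573.8, 139.4, 150.1]
eef_rot: [3.141, 0.0, 1.548]
wrist_force: [-0.1, 0.8, -1.1]
finger_gap: 47.0
```

>>> {"op": "send_rows", "data": {"series": [[[0.5, 0, 0, 0, 0], [0.5, 0, 0, 0, 0], [0.5, 0, 0, 0, 0]]]}}

```text
clock: 3.15
eef_pos: [572.0, 142.2, 150.2]
eef_rot: [-3.141, -0.0, 1.55]
wrist_force: [-0.9, 0.9, 0.1]
finger_gap: 47.1
```

Run:
```python
from h import *
print(manip.read_state()["eef_pos"],rel((572.7,141.5,90),-1.2))
c=manip.camera("scene"); save("hov.png",c["img"][130:290,200:400],4)
```

```text
[571.95497155 142.21382024 150.19947185] (array([-0.7,  0.8, 60.2]), np.float64(-0.0))
```

View pics/hov.png

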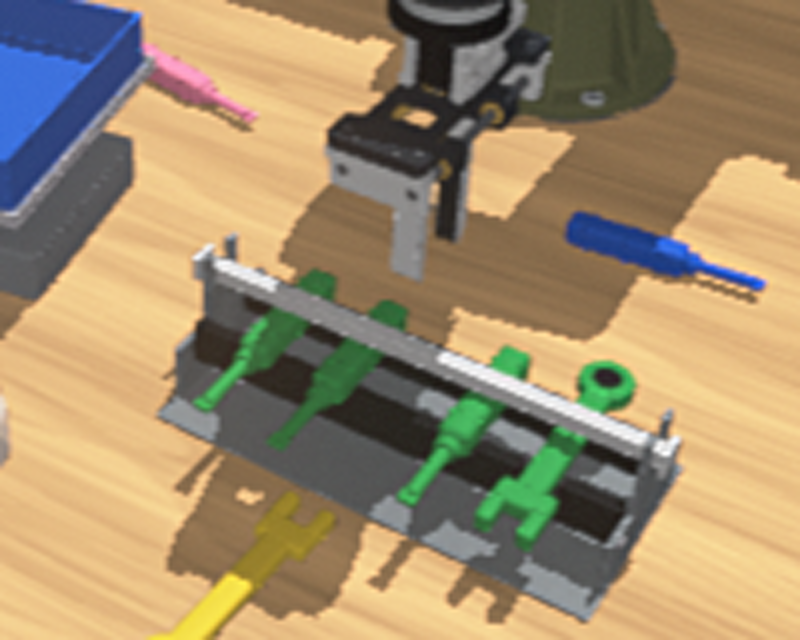

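The gripper hovers over the middle of the bar with its fingers straddling it. Descending to grip.

>>> {"op": "send_rows", "data": {"series": [[[0.5, -1, 1, 30, 0], [0.5, -1, 1, 60, 0], [0.5, -1, 1, 60, 0], [0.1, -1, 1, 60, 0], [0.0, -1, 1, 60, 0], [0.0, -1, 1, 60, 0], [0.0, -1, 1, 60, 0], [0.0, -1, 1, 60, 0]]]}}

```text
clock: 4.0
eef_pos: [573.6, 140.5, 90.7]
eef_rot: [3.141, -0.0, 1.549]
wrist_force: [-0.1, 0.6, 0.0]
finger_gap: 10.2
```

>>> {"op": "send_rows", "data": {"series": [[[0.0, 0, 0, 0, 0], [0.0, 0, 0, -8, 0], [0.0, 0, 0, -20, 0], [0.0, 0, 0, -35, 0], [0.0, 0, 0, -50, 0], [0.0, 0, 0, -60, 0], [0.0, 0, 0, -60, 0], [0.0, 0, 0, -60, 0]]]}}

```text
clock: 4.8
eef_pos: [573.4, 140.4, 150.0]
eef_rot: [-3.142, 0.0, 1.549]
wrist_force: [0.6, -0.6, 0.3]
finger_gap: 0.6
```

Run:
```python
from h import *
s=manip.read_state(); print(s["eef_pos"],s["wrist_force"],s["moment"],s["finger_gap"]); 
for x in (430,432): print(rel((x,144,11.5),-1.2))
c=manip.camera("scene"); save("lift.png",c["img"][130:290,200:400],4)
```

```text
[573.37927547 140.40035253 150.02248223] [ 0.59643321 -0.60107032  0.34591437] [-0.08165653  0.04423094 -0.02708215] 0.5552991491487992
(array([   0.5, -143.4,  138.5]), np.float64(-0.1))
(array([   0.5, -141.4,  138.5]), np.float64(-0.1))
```

View pics/lift.png

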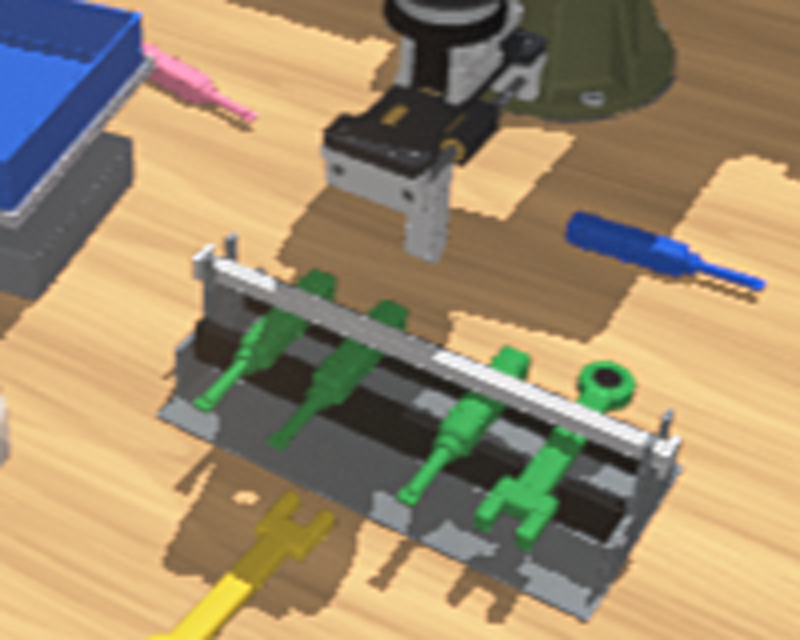

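The fingers closed on nothing (gap 0.6 mm) and the bar is still seated. I'll triangulate the fingertip and bar heights to see why.

Run:
```python
from h import *
cs=manip.camera("scene"); ct=manip.camera("top"); s=manip.read_state(); p=s["eef_pos"]
print("tip pred crop px",((proj(cs,p+[0,0,-8])-[200,130])*4).round(), "top", proj(ct,p).round(1), "joints",s["joints"].round(3))
for z in (60,70,80,90,97,100):
  print(z,[((proj(cs,(572.7+d*.02,141.3+d,z))-[200,130])*4).round().tolist() for d in (-190,0,190)])
m=manip.silhouettes("bar",cs)[0]; print(m["rect"])
o1,d1=ray(cs,200+438/4,130+340/4)
tc=onz(ct,0,0,0)
# triangulate bar right/left flange centres: scene (205,262),(668,455)
f=lambda x,y:(x/6+140-.4,y/6+130-.4)
for a,b in (((57,222),(666,457)),((714,250),(204,263))):
    o,d=ray(ct,*f(*a)); o2,d2=ray(cs,200+b[0]/4-.4,130+b[1]/4-.4)
    A=np.stack([d,-d2],1); t=np.linalg.lstsq(A,o2-o,rcond=None)[0]; print((o+d*t[0]).round(1),(o2+d2*t[1]).round(1))
img=ct["img"]; save("t2.png",img[120:220,140:300],5)
```

```text
tip pred crop px [417. 297.] top [201.7 166. ] joints [ 0.178  0.412  1.435 -0.     1.296  0.2  ]
60 [[196.0, 291.0], [411.0, 383.0], [659.0, 489.0]]
70 [[195.0, 281.0], [412.0, 373.0], [661.0, 479.0]]
80 [[195.0, 271.0], [413.0, 363.0], [664.0, 469.0]]
90 [[195.0, 261.0], [414.0, 353.0], [666.0, 458.0]]
97 [[195.0, 254.0], [414.0, 345.0], [668.0, 451.0]]
100 [[194.0, 251.0], [415.0, 342.0], [669.0, 447.0]]
[253.7, 194.5, 113.2, 54.4]
[576.1 331.2  92.3] [576.8 329.8  91.9]
[568.9 -49.3  90.2] [565.7 -43.8  89.7]
```

View pics/t2.png

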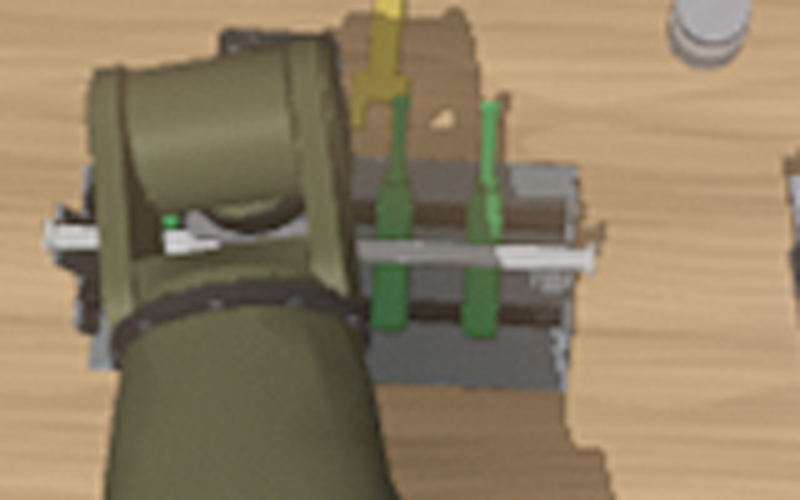

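The new top view shows the bar still in both brackets, from (48,235) to (592,258). In the scene crop the closed tips are at about (427,260), while the calibration predicts (417,297). So the tips look roughly 35 mm higher than the stated geometry. I'll check this against the start picture and the base.

Run:
```python
from h import *
cs=manip.camera("scene"); ct=manip.camera("top")
# start: tips in scene0.png at (690,235),(742,258) (x1.5)
p=np.array([231.05,498.8,176.6]); ph=np.radians(65.2); v=np.array([np.cos(ph),np.sin(ph),0])
for dz in (-8,11,30): print(dz,[ (proj(cs,p+[0,0,dz]+k*v)*1.5).round().tolist() for k in (-53,-47,0,47,53)])
print("base axis scene*1.5",(proj(cs,(0,0,0))*1.5).round(),"top*1.5",(proj(ct,(0,0,0))*1.5).round())
print("handle check hover tips +-23.5:")
q=np.array([572,142.2,150.2])
for dz in (-8,11,30): print(dz,[((proj(cs,q+[k,0,dz])-[200,130])*4).round().tolist() for k in (-30,-23.5,0,23.5,30)])
im=cs["img"]; a=cv2.resize(im[130:210,270:350],(480,480),interpolation=cv2.INTER_CUBIC); save("tips.png",a,1)
```

```text
-8 [[679.0, 250.0], [682.0, 251.0], [703.0, 263.0], [725.0, 275.0], [728.0, 277.0]]
11 [[682.0, 242.0], [685.0, 243.0], [706.0, 255.0], [728.0, 267.0], [731.0, 269.0]]
30 [[685.0, 234.0], [688.0, 235.0], [709.0, 247.0], [732.0, 259.0], [735.0, 260.0]]
base axis scene*1.5 [504. 214.] top*1.5 [362. 497.]
handle check hover tips +-23.5:
-8 [[440.0, 273.0], [435.0, 278.0], [420.0, 296.0], [404.0, 315.0], [400.0, 320.0]]
11 [[442.0, 252.0], [437.0, 257.0], [422.0, 275.0], [406.0, 294.0], [401.0, 299.0]]
30 [[444.0, 231.0], [439.0, 236.0], [424.0, 254.0], [408.0, 272.0], [403.0, 277.0]]
```

View pics/tips.png

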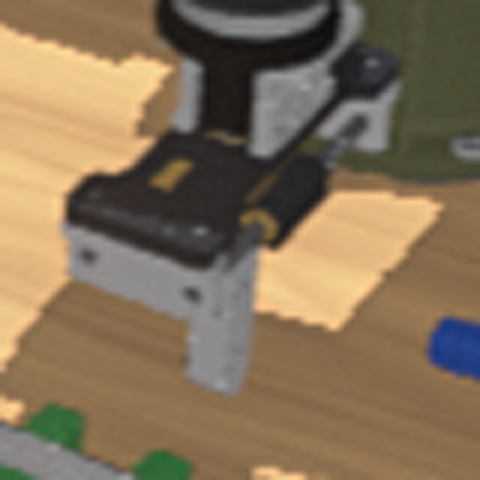

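The base projects correctly in both views. The start, hover and closed pictures all put the real fingertips about 28–35 mm above the reported TCP, not 8 mm below it, which explains the miss. I'll calibrate by touching the clear ledge in front of the rack gently with closed fingers.

>>> {"op": "send_rows", "data": {"series": [[[0.0, 0, -48, 0, 0], [0.0, 0, -96, 0, 0], [0.0, 0, -143, 20, 0], [0.0, 0, -143, 70, 0], [0.0, 0, -143, 115, 0], [0.0, 0, -143, 145, 0], [0.0, 0, -143, 155, 0], [0.0, 0, -143, 155, 0], [0.0, 0, -143, 155, 0]]]}}

```text
clock: 6.0
eef_pos: [431.4, 143.8, -3.6]
eef_rot: [3.14, -0.0, 1.549]
wrist_force: [-0.3, 0.9, 0.6]
finger_gap: 0.3
```

>>> {"op": "send_rows", "data": {"series": [[[0.0, 0, 0, 5, 0], [0.0, 0, 0, 7, 0], [0.0, 0, 0, 7, 0]]]}}

```text
clock: 6.3
eef_pos: [430.6, 143.6, -11.6]
eef_rot: [3.141, -0.0, 1.549]
wrist_force: [-0.8, -0.4, -0.1]
finger_gap: 0.3
```

>>> {"op": "send_rows", "data": {"series": [[[0.0, 0, 0, 4, 0], [0.0, 0, 0, 4, 0]]]}}

```text
clock: 6.5
eef_pos: [430.3, 143.5, -16.1]
eef_rot: [-3.141, 0.0, 1.549]
wrist_force: [0.1, 0.2, 0.1]
finger_gap: 0.4
```

>>> {"op": "send_rows", "data": {"series": [[[0.0, 0, 0, 4, 0], [0.0, 0, 0, 4, 0]]]}}

```text
clock: 6.7
eef_pos: [430.2, 143.5, -20.3]
eef_rot: [-3.141, 0.0, 1.549]
wrist_force: [-0.1, -0.5, -0.3]
finger_gap: 0.6
```

>>> {"op": "send_rows", "data": {"series": [[[0.0, 0, 0, 3, 0], [0.0, 0, 0, 3, 0]]]}}

```text
clock: 6.9
eef_pos: [430.3, 143.5, -23.2]
eef_rot: [-3.141, 0.0, 1.549]
wrist_force: [-0.2, -0.1, -1.0]
finger_gap: 0.3
```

>>> {"op": "send_rows", "data": {"series": [[[0.0, 0, 0, 2, 0], [0.0, 0, 0, 2, 0]]]}}

```text
clock: 7.1
eef_pos: [430.4, 143.6, -25.0]
eef_rot: [-3.141, 0.0, 1.549]
wrist_force: [0.0, 0.2, 0.2]
finger_gap: 0.6
```

>>> {"op": "send_rows", "data": {"series": [[[0.0, 0, 0, 2, 0], [0.0, 0, 0, 2, 0]]]}}

```text
clock: 7.3
eef_pos: [430.4, 143.5, -27.0]
eef_rot: [-3.141, 0.0, 1.549]
wrist_force: [-0.1, -0.1, -0.2]
finger_gap: 0.5
```

>>> {"op": "send_rows", "data": {"series": [[[0.0, 0, 0, 1.5, 0], [0.0, 0, 0, 1.5, 0]]]}}

```text
clock: 7.5
eef_pos: [430.6, 143.6, -28.1]
eef_rot: [3.141, -0.0, 1.549]
wrist_force: [-3.0, -1.1, 5.6]
finger_gap: 0.3
```

>>> {"op": "send_rows", "data": {"series": [[[0.0, 0, 0, 1.5, 0], [0.0, 0, 0, 1.5, 0]]]}}

```text
clock: 7.7
eef_pos: [430.7, 143.6, -28.3]
eef_rot: [3.141, 0.0, 1.549]
wrist_force: [-12.4, -3.4, 33.1]
finger_gap: 0.5
```

The ledge contact puts the fingertips at reported z + 28 mm. The bar grasp is therefore reported z = 54, and laying it is z = -25. Going back up.

>>> {"op": "send_rows", "data": {"series": [[[0.0, 0, 0, -5, 0], [0.2, 0, 0, -50, 0], [0.5, 0, 0, -100, 0], [0.5, 0, 20, -140, 0], [0.5, 0, 70, -140, 0], [0.5, -1, 120, -140, 0], [0.5, -1, 142, -140, 0], [0.5, -1, 142, -140, 0], [0.5, -1, 142, -140, 0], [0.5, -1, 142, -140, 0]]]}}

```text
clock: 8.7
eef_pos: [571.6, 139.6, 110.1]
eef_rot: [-3.141, 0.0, 1.549]
wrist_force: [0.2, -1.0, -0.4]
finger_gap: 46.8
```

Run:
```python
from h import *
print(manip.read_state()["eef_pos"],rel((572.7,142,54),-1.2))
```

```text
[571.5822141  139.56947754 110.14319876] (array([ 2.5,  1.1, 56.1]), np.float64(-0.0))
```

>>> {"op": "send_rows", "data": {"series": [[[0.5, 2, 1, 30, 0], [0.5, 2, 1, 56, 0], [0.5, 2, 1, 56, 0], [0.2, 2, 1, 56, 0], [0.0, 2, 1, 56, 0], [0.0, 2, 1, 56, 0], [0.0, 2, 1, 56, 0], [0.0, 2, 1, 56, 0], [0.0, 2, 1, 56, 0], [0.0, 2, 1, 56, 0]]]}}

```text
clock: 9.7
eef_pos: [572.2, 141.6, 54.8]
eef_rot: [-3.139, 0.0, 1.549]
wrist_force: [-13.0, -0.6, 11.3]
finger_gap: 13.7
```

>>> {"op": "send_rows", "data": {"series": [[[0.0, 0, 0, 0, 0], [0.0, 0, 0, 0, 0]]]}}

```text
clock: 9.9
eef_pos: [572.3, 141.5, 54.8]
eef_rot: [-3.139, 0.0, 1.549]
wrist_force: [-13.2, -0.8, 10.9]
finger_gap: 13.6
```

>>> {"op": "send_rows", "data": {"series": [[[0.0, 0, -1, -2, 0], [0.0, 0, -1.5, -5, 0], [0.0, 0, -1.5, -8, 0], [0.0, 0, -1.5, -8, 0]]]}}

```text
clock: 10.3
eef_pos: [572.2, 141.5, 62.6]
eef_rot: [3.141, -0.0, 1.549]
wrist_force: [0.0, -0.5, -2.3]
finger_gap: 13.8
```

>>> {"op": "send_rows", "data": {"series": [[[0.0, 0, 0, -15, 0], [0.0, 0, 0, -35, 0], [0.0, 0, 0, -50, 0], [0.0, 0, -25, -50, 0], [0.0, 0, -60, -50, 0], [0.0, 0, -100, -50, 0], [0.0, 0, -130, -50, 0], [0.0, 0, -143, -50, 0], [0.0, 0, -143, -45, 0], [0.0, 0, -143, -45, 0]]]}}

```text
clock: 11.3
eef_pos: [429.6, 144.6, 107.3]
eef_rot: [3.141, -0.0, 1.549]
wrist_force: [0.2, -1.4, -1.7]
finger_gap: 13.2
```

>>> {"op": "send_rows", "data": {"series": [[[0.0, 0, 0, 20, 0], [0.0, 0, 0, 50, 0], [0.0, 0, 0, 85, 0], [0.0, 0, 0, 110, 0], [0.0, 0, 0, 122, 0], [0.0, 0, 0, 126, 0], [0.0, 0, 0, 126, 0]]]}}

```text
clock: 12.0
eef_pos: [429.6, 144.6, -18.6]
eef_rot: [3.141, -0.0, 1.549]
wrist_force: [-0.6, 0.4, -1.8]
finger_gap: 13.7
```

>>> {"op": "send_rows", "data": {"series": [[[0.0, 0, 0, 3, 0], [0.0, 0, 0, 3, 0]]]}}

```text
clock: 12.2
eef_pos: [429.5, 144.7, -21.3]
eef_rot: [3.14, -0.0, 1.549]
wrist_force: [0.5, 0.2, -2.0]
finger_gap: 13.2
```

>>> {"op": "send_rows", "data": {"series": [[[0.0, 0, 0, 1.5, 0], [0.0, 0, 0, 2, 0], [0.0, 0, 0, 2, 0]]]}}

```text
clock: 12.5
eef_pos: [429.1, 144.6, -23.7]
eef_rot: [3.141, -0.0, 1.549]
wrist_force: [-0.4, 0.2, -1.4]
finger_gap: 13.7
```

>>> {"op": "send_rows", "data": {"series": [[[0.0, 0, 0, 1, 0], [0.0, 0, 0, 1, 0]]]}}

```text
clock: 12.7
eef_pos: [429.2, 144.7, -24.2]
eef_rot: [3.141, -0.0, 1.549]
wrist_force: [-3.9, -1.2, 10.1]
finger_gap: 13.8
```

The bar is down (about 10 N contact). Releasing it and retracting.

>>> {"op": "send_rows", "data": {"series": [[[0.2, 0, 0, -0.5, 0], [0.4, 0, 0, -0.5, 0], [0.4, 0, 0, -0.5, 0], [0.4, 0, 0, -0.5, 0], [0.4, 0, 0, -20, 0], [0.4, 0, 0, -60, 0], [0.5, 0, 0, -105, 0], [0.5, 0, 0, -135, 0], [0.5, 0, 0, -135, 0]]]}}

```text
clock: 13.6
eef_pos: [430.9, 145.1, 113.9]
eef_rot: [3.135, -0.002, 1.549]
wrist_force: [-0.2, 0.7, -1.0]
finger_gap: 47.1
```

Run:
```python
from h import *
print(manip.read_state()["eef_pos"],rel((570.5,28.5,110),-90.5))
for n,z in (("scene",18),("top",18)):
    c=manip.camera(n)
    for r in manip.silhouettes("bar",c)[:2]:
        vs,us=np.nonzero(r["pixels"]); P=np.array([onz(c,u,v,z)[:2] for u,v in zip(us,vs)],np.float32); print(n,round(r["conf"],2),r["rect"],cv2.minAreaRect(P))
    print("expect",proj(c,(426,-46,11)),proj(c,(434,335,11)))
```

```text
[430.88541357 145.0993804  113.91380253] (array([-113.5,  142.1,    4.6]), np.float64(89.2))
scene 0.84 [272.6, 189.1, 109.8, 48.3] ((436.26934814453125, 148.86941528320312), (383.65423583984375, 32.31382751464844), 88.48921203613281)
expect [273.02229452 191.38344273] [380.59365966 234.46348556]
top 0.51 [152.3, 208.0, 103.2, 7.2] ((431.9799499511719, 145.787109375), (372.8235778808594, 13.968619346618652), 88.09611511230469)
expect [256.48113425 212.94467027] [152.75659938 208.45759725]
```

The bar lies flat where I expected it. Next, the screwdriver at the right-hand notch (-114).

>>> {"op": "send_rows", "data": {"series": [[[0.5, -113.5, 142, 5, 90], [0.5, -113.5, 142, 5, 90], [0.5, -113.5, 142, 5, 90], [0.5, -113.5, 142, 5, 90], [0.5, -113.5, 142, 5, 90], [0.5, -113.5, 142, 5, 90], [0.5, -113.5, 142, 5, 90], [0.5, -113.5, 142, 5, 90], [0.5, -113.5, 142, 5, 90], [0.5, -113.5, 142, 5, 90]]]}}

```text
clock: 14.8
eef_pos: [567.9, 28.0, 103.4]
eef_rot: [-3.141, 0.003, 0.043]
wrist_force: [0.2, -1.1, -0.2]
finger_gap: 46.8
```

>>> {"op": "send_rows", "data": {"series": [[[0.5, 0, 0, 0, 0], [0.5, 0, 0, 0, 0], [0.5, 0, 0, 0, 0], [0.5, 0, 0, 0, 0]]]}}

```text
clock: 15.2
eef_pos: [568.4, 28.0, 104.9]
eef_rot: [-3.142, 0.0, 0.051]
wrist_force: [-0.4, -0.4, -0.3]
finger_gap: 47.3
```

Run:
```python
from h import *
s=manip.read_state(); print(s["eef_pos"],s["joints"].round(2),rel((570.5,28.5,30),-91.2))
```

```text
[568.41176863  28.02212777 104.9094445 ] [-0.02  0.41  1.55  0.    1.18  1.5 ] (array([ 2.1, -0.4, 74.9]), np.float64(4.1))
```

>>> {"op": "send_rows", "data": {"series": [[[0.5, 2, -0.5, 20, 4.1], [0.5, 2, -0.5, 45, 4.1], [0.5, 2, -0.5, 65, 4.1], [0.5, 2, -0.5, 75, 4.1], [0.5, 2, -0.5, 75, 4.1]]], "newtons": 20}}

```text
clock: 15.7
eef_pos: [569.9, 28.6, 29.1]
eef_rot: [3.142, 0.002, -0.022]
wrist_force: [0.3, -0.5, 0.3]
finger_gap: 46.9
```

>>> {"op": "send_rows", "data": {"series": [[[0.2, 0, 0, 0, 0], [0.1, 0, 0, 0, 0], [0.1, 0, 0, 0, 0], [0.1, 0, 0, 0, 0], [0.1, 0, 0, 0, 0], [0.1, 0, 0, 0, 0], [0.1, 0, 0, 0, 0]]]}}

```text
clock: 16.4
eef_pos: [570.9, 28.6, 31.0]
eef_rot: [-3.142, -0.001, -0.023]
wrist_force: [-1.6, -0.6, 6.0]
finger_gap: 25.0
```

>>> {"op": "send_rows", "data": {"series": [[[0.1, 0, 0, -5, 0], [0.1, 0, 0, -20, 0], [0.1, 0, 0, -50, 0], [0.1, 0, 0, -90, 0], [0.1, 0, 0, -120, 0], [0.1, 0, 0, -125, 0], [0.1, 0, 0, -125, 0]]]}}

```text
clock: 17.1
eef_pos: [570.7, 28.6, 156.3]
eef_rot: [-3.142, -0.002, -0.023]
wrist_force: [0.0, -0.4, -1.0]
finger_gap: 24.8
```

Run:
```python
from h import *
s=manip.read_state(); print(s["eef_pos"],s["finger_gap"],s["wrist_force"],rel((480.7,-261.2,156),-80.7))
```

```text
[570.72531195  28.6329618  156.31126873] 24.829691318653428 [ 0.03806499 -0.40475081 -0.98949115] (array([-8.340e+01,  2.918e+02,  1.000e-01]), np.float64(-10.6))
```

>>> {"op": "send_rows", "data": {"series": [[[0.1, -12, 40, 0, -2], [0.1, -24, 80, 0, -4], [0.1, -36, 125, 0, -6], [0.1, -48, 170, 0, -8], [0.1, -60, 210, 0, -10.5], [0.1, -72, 250, 0, -10.5], [0.1, -80, 280, 0, -10.5], [0.1, -83.5, 292, 0, -10.5], [0.1, -83.5, 292, 0, -10.5], [0.1, -83.5, 292, 0, -10.5]]]}}

```text
clock: 18.1
eef_pos: [480.5, -260.4, 154.5]
eef_rot: [-3.141, 0.001, 0.161]
wrist_force: [-0.2, -0.1, 0.0]
finger_gap: 24.6
```

Run:
```python
from h import *
s=manip.read_state(); print(s["eef_pos"],s["finger_gap"],rel((480.7,-261.2,85),-80.7))
c=manip.camera("scene"); save("over.png",np.hstack([c["img"][80:220,120:290]]),4)
```

```text
[ 480.49579897 -260.37923754  154.53088345] 24.645154283277684 (array([ 0.1,  0.9, 69.5]), np.float64(-0.1))
```

View pics/over.png

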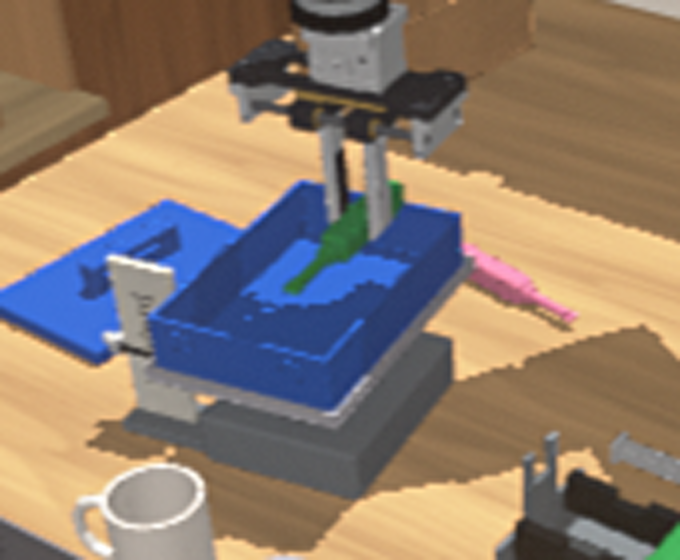

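The green screwdriver is held level over the box, about (345,240) in the crop, lined up with the box and clear of its walls. Lowering it to the floor, 6 mm past nominal contact since the pan yields.

>>> {"op": "send_rows", "data": {"series": [[[0.1, 0, 1, 20, 0], [0.1, 0, 1, 40, 0], [0.1, 0, 1, 56, 0], [0.1, 0, 1, 65, 0], [0.1, 0, 1, 69, 0], [0.1, 0, 1, 73, 0], [0.1, 0, 1, 76, 0], [0.1, 0, 1, 76, 0], [0.1, 0, 1, 76, 0], [0.1, 0, 1, 76, 0]]]}}

```text
clock: 19.15
eef_pos: [480.7, -262.5, 79.5]
eef_rot: [3.141, -0.0, 0.161]
wrist_force: [1.1, 0.2, -0.3]
finger_gap: 24.8
```

>>> {"op": "send_rows", "data": {"series": [[[0.3, 0, 0, 0, 0], [0.5, 0, 0, 0, 0], [0.5, 0, 0, 0, 0], [0.5, 0, 0, 0, 0], [0.5, 0, 0, 0, 0], [0.5, 0, 0, -20, 0], [0.5, 0, 0, -50, 0], [0.5, 0, 0, -90, 0], [0.5, 0, 0, -90, 0]]]}}

```text
clock: 20.05
eef_pos: [482.3, -263.5, 174.3]
eef_rot: [3.136, -0.006, 0.161]
wrist_force: [-0.4, -0.3, -1.2]
finger_gap: 47.0
```

>>> {"op": "send_rows", "data": {"series": [[[0.5, -20, -45, -10, 0], [0.5, -40, -90, -10, 0], [0.5, -60, -135, -10, 0], [0.5, -60, -180, -10, 0], [0.5, -60, -180, -10, 0], [0.5, -60, -180, -10, 0], [0.5, -60, -180, -10, 0], [0.5, -60, -180, -10, 0]]]}}

```text
clock: 20.85
eef_pos: [392.7, -95.2, 178.8]
eef_rot: [-3.141, 0.001, 0.159]
wrist_force: [-0.5, -0.3, -0.7]
finger_gap: 47.0
```

Run:
```python
from h import *
s=manip.read_state(); print(s["eef_pos"],s["clock"])
c=manip.camera("scene"); ct=manip.camera("top")
a=cv2.resize(c["img"][130:195,140:180],None,fx=9,fy=9,interpolation=cv2.INTER_CUBIC); b=cv2.resize(c["img"][120:205,145:240],None,fx=4.2,fy=4.2,interpolation=cv2.INTER_CUBIC)
H=585; b=cv2.copyMakeBorder(b,0,H-b.shape[0],0,0,cv2.BORDER_CONSTANT); out=np.hstack([a[:H],b]); print(out.shape)
save("ptr1.png",out,1)
y=np.radians(9.3); sc=(514.8,-284)
def sw(x,yy,z): return (sc[0]+np.cos(y)*x-np.sin(y)*yy, sc[1]+np.sin(y)*x+np.cos(y)*yy, z)
for p in [(62,-97,165),(62,-157,165),(62,-157,75),(62,-127,75),(62,-127,89),(62,-127,105),(62,-97,105),(62,-97,89),(62,-97,75),(120,-80,160-16),(120,-80,105-16)]: print(p,((proj(c,sw(*p))-[140,130])*9).round())
```

```text
[392.66237355 -95.17842363 178.82876653] 20.85
(585, 759, 3)
(62, -97, 165) [196. 162.]
(62, -157, 165) [ 57. 129.]
(62, -157, 75) [100. 332.]
(62, -127, 75) [167. 349.]
(62, -127, 89) [161. 319.]
(62, -127, 105) [154. 283.]
(62, -97, 105) [222. 301.]
(62, -97, 89) [228. 336.]
(62, -97, 75) [234. 367.]
(120, -80, 144) [153. 305.]
(120, -80, 89) [178. 432.]
```

View pics/ptr1.png

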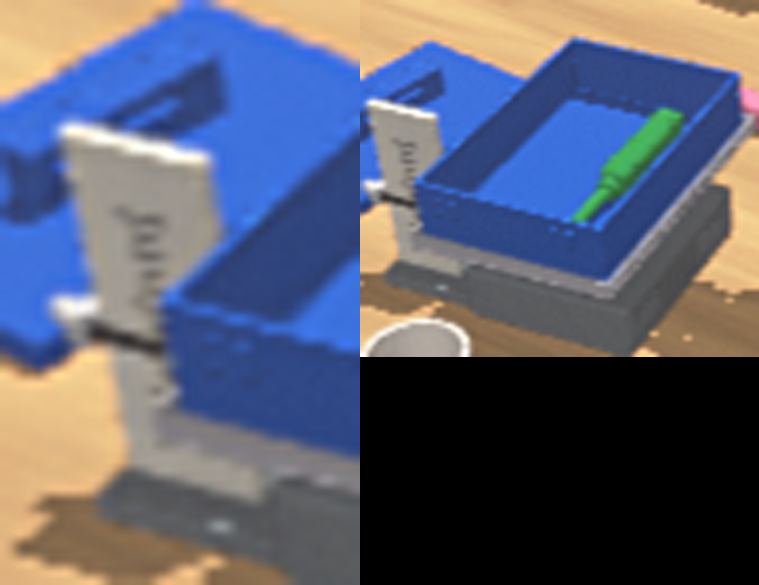

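The screwdriver lies in the box. The mark finger sits at z ≈ 74 (ledge frame), reaching from the upright's outer edge at (95,330) to (165,350), where the box corner cuts it off. The pointer tip is right at that occlusion edge, so I'll compare pixels numerically against the start frame.

Run:
```python
from h import *
c=manip.camera("scene"); 
old=cv2.resize(cv2.imread("pics/scene0.png")[:,:,::-1],(512,384),interpolation=cv2.INTER_AREA)
np.set_printoptions(linewidth=200)
for n,i in (("start",old),("now",c["img"])):
    print(n,"R channel rows 150-178, cols 147-166"); 
    for r in range(148,180): print(r,i[r,147:167,0], i[r,158:163,2])
for t in ("pointer","mark"):
    print(t,[(np.round(r["rect"]).tolist(),round(r["conf"],2)) for r in manip.find_in(t,c)][:4])
```

```text
start R channel rows 150-178, cols 147-166
148 [122 159 157 153 151 151 151 149 147 146 151 160 165 171 180 173 126  63  57  60] [143 147 151 156 158]
149 [120 160 159 154 153 152 151 151 149 147 147 147 146 147 151 145 113  63  56  60] [133 132 133 133 133]
150 [ 82 134 154 155 153 154 152 152 150 149 150 150 151 152 155 149 118  73  56  56] [138 137 138 138 135]
151 [ 72 128 155 155 153 153 152 153 151 150 150 152 152 152 152 146 120  78  59  54] [138 139 138 136 129]
152 [ 68 125 155 155 152 148 146 149 152 151 150 152 152 152 153 144 113  67  51  46] [139 139 137 134 136]
153 [ 66 119 152 158 153 139 128 135 144 143 144 148 152 154 150 126  87  52  44  44] [136 137 136 141 169]
154 [ 61 103 141 158 156 150 139 125 118 110 116 137 154 151 126  84  56  45  44  46] [123 136 144 167 198]
155 [ 60  91 133 157 157 156 152 137 129 134 133 143 151 127  89  52  43  45  45  46] [127 141 163 180 162]
156 [ 61  85 129 157 157 157 155 137 118 117 134 147 126  83  53  42  44  47  47  47] [147 167 172 154 120]
157 [ 58  70 119 158 160 157 155 140 130 137 142 122  80  50  41  44  46  46  46  46]
[... 5283 characters left out ...]
7 160 160 169 156 101  54  45  47  47  47  48  47] [148 123 129 133 133]
175 [235 236 237 240 240 230 185 158 159 152 135 118  98  69  56  53  48  48  45  47] [117 115 124 131 133]
176 [235 235 234 235 237 228 186 156 157 150 135 126 124 115 105  91  71  61  57  52] [124 123 123 125 126]
177 [233 234 235 233 235 236 212 163 158 154 138 126 126 128 127 127 125 115 105  90] [128 126 126 125 123]
178 [231 231 234 236 237 238 226 179 160 159 144 129 129 130 130 129 127 128 128 127] [128 128 130 132 128]
179 [228 229 230 231 236 239 229 184 159 161 146 138 140 145 146 134 128 127 127 127] [127 132 143 145 134]
pointer [([157.0, 149.0, 83.0, 42.0], 0.77)]
mark [([241.0, 191.0, 128.0, 94.0], 0.54)]
```

The box corner hides the pointer tip from the scene camera, so I can't compare it directly. The geometry settles it. The mark is at z ≈ 74, the pointer arm is fixed to the pan's edge (face at 105 at the start, about 89 now), and the stated gap is at most 30 mm. That puts the pointer still about 10–14 mm above the mark, so a second screwdriver is needed.

Run:
```python
from h import *
ct=manip.camera("top"); 
for r in manip.silhouettes("screwdriver_a",ct)[:6]: 
    vs,us=np.nonzero(r["pixels"]); P=np.array([onz(ct,u,v,78)[:2] for u,v in zip(us,vs)],np.float32); print(round(r["conf"],2),r["rect"],cv2.minAreaRect(P)[0])
print(rel((571.5,92.5,110),-91.2))
```

```text
0.77 [215.9, 139.6, 8.1, 46.9] (600.6051635742188, 93.28143310546875)
0.69 [171.0, 250.8, 33.6, 5.3] (281.02325439453125, 194.30853271484375)
0.67 [317.1, 169.3, 9.8, 47.0] (510.9835510253906, -262.41497802734375)
0.61 [295.9, 253.2, 41.9, 13.8] (267.88555908203125, -259.9638671875)
(array([ 206.5, -156. ,   69.1]), np.float64(10.4))
```

>>> {"op": "send_rows", "data": {"series": [[[0.5, 40, -30, 10, 4], [0.5, 80, -60, 20, 8], [0.5, 120, -90, 35, 10.4], [0.5, 155, -120, 50, 10.4], [0.5, 190, -145, 65, 10.4], [0.5, 206.5, -156, 69, 10.4], [0.5, 206.5, -156, 69, 10.4], [0.5, 206.5, -156, 69, 10.4], [0.5, 206.5, -156, 69, 10.4]]]}}

```text
clock: 22.1
eef_pos: [571.1, 92.0, 110.6]
eef_rot: [3.142, -0.0, -0.022]
wrist_force: [-0.0, -1.0, -0.4]
finger_gap: 47.3
```

Run:
```python
from h import *
print(manip.read_state()["eef_pos"],rel((571.5,92.5,30),-91.2))
```

```text
[571.12244028  92.01258517 110.57926676] (array([ 0.3, -0.5, 80.6]), np.float64(-0.0))
```

>>> {"op": "send_rows", "data": {"series": [[[0.5, 0, -0.5, 25, 0], [0.5, 0, -0.5, 50, 0], [0.5, 0, -0.5, 70, 0], [0.5, 0, -0.5, 80, 0], [0.5, 0, -0.5, 80, 0]]]}}

```text
clock: 22.6
eef_pos: [570.9, 92.6, 29.7]
eef_rot: [3.141, 0.001, -0.022]
wrist_force: [-0.3, -0.2, 1.0]
finger_gap: 47.1
```

>>> {"op": "send_rows", "data": {"series": [[[0.2, 0, 0, 0, 0], [0.1, 0, 0, 0, 0], [0.1, 0, 0, 0, 0], [0.1, 0, 0, 0, 0], [0.1, 0, 0, 0, 0], [0.1, 0, 0, 0, 0], [0.1, 0, 0, 0, 0]]]}}

```text
clock: 23.3
eef_pos: [571.9, 93.2, 31.0]
eef_rot: [-3.142, -0.001, -0.021]
wrist_force: [-1.0, -0.2, 5.8]
finger_gap: 24.9
```

>>> {"op": "send_rows", "data": {"series": [[[0.1, 0, 0, -5, 0], [0.1, 0, 0, -20, 0], [0.1, 0, 0, -50, 0], [0.1, 0, 0, -90, 0], [0.1, 0, 0, -120, 0], [0.1, 0, 0, -125, 0], [0.1, 0, 0, -125, 0]]]}}

```text
clock: 24.0
eef_pos: [571.7, 93.3, 156.3]
eef_rot: [-3.141, -0.002, -0.021]
wrist_force: [-0.6, -0.1, -0.6]
finger_gap: 24.8
```

Run:
```python
from h import *
y=np.radians(9.3); t=np.array([514.8-np.cos(y)*30+np.sin(y)*30,-284-np.sin(y)*30-np.cos(y)*30,156]); print(t)
s=manip.read_state(); print(s["eef_pos"],s["finger_gap"],s["wrist_force"],rel(t,-80.7))
```

```text
[ 490.04244314 -318.45378613  156.        ]
[571.70519193  93.2519017  156.34211705] 24.83267316562064 [-0.58280945 -0.06308826 -0.61656906] (array([-7.300e+01,  4.133e+02,  1.000e-01]), np.float64(-10.5))
```

>>> {"op": "send_rows", "data": {"series": [[[0.1, -6, 35, 0, -2], [0.1, -14, 80, 0, -4], [0.1, -22, 125, 0, -6], [0.1, -30, 172, 0, -8], [0.1, -38, 219, 0, -10.5], [0.1, -46, 266, 0, -10.5], [0.1, -54, 312, 0, -10.5], [0.1, -62, 356, 0, -10.5], [0.1, -70, 393, 0, -10.5], [0.1, -73, 413, 0, -10.5]]]}}

```text
clock: 25.0
eef_pos: [488.1, -320.5, 153.4]
eef_rot: [-3.14, 0.002, 0.16]
wrist_force: [-0.0, -0.0, -1.1]
finger_gap: 24.9
```

>>> {"op": "send_rows", "data": {"series": [[[0.1, 0, 0, 0, 0], [0.1, 0, 0, 0, 0], [0.1, 0, 0, 0, 0]]]}}

```text
clock: 25.3
eef_pos: [489.9, -317.0, 154.6]
eef_rot: [-3.141, 0.001, 0.163]
wrist_force: [0.2, 0.1, -0.7]
finger_gap: 24.6
```

Run:
```python
from h import *
s=manip.read_state(); print(s["eef_pos"],s["finger_gap"],rel((490,-318.5,70),-80.7))
```

```text
[ 489.92539218 -317.04663201  154.56630103] 24.621636275865132 (array([-0.1,  1.5, 84.6]), np.float64(0.1))
```

>>> {"op": "send_rows", "data": {"series": [[[0.1, 0, 1.5, 25, 0], [0.1, 0, 1.5, 50, 0], [0.1, 0, 1.5, 70, 0], [0.1, 0, 1.5, 80, 0], [0.1, 0, 1.5, 85, 0], [0.1, 0, 1.5, 89, 0], [0.1, 0, 1.5, 92, 0], [0.1, 0, 1.5, 92, 0], [0.1, 0, 1.5, 92, 0], [0.1, 0, 1.5, 92, 0]]]}}

```text
clock: 26.3
eef_pos: [490.2, -319.8, 63.6]
eef_rot: [3.141, -0.0, 0.162]
wrist_force: [0.4, 0.3, -0.3]
finger_gap: 24.8
```

>>> {"op": "send_rows", "data": {"series": [[[0.3, 0, 0, 0, 0], [0.5, 0, 0, 0, 0], [0.5, 0, 0, 0, 0], [0.5, 0, 0, 0, 0], [0.5, 0, 0, 0, 0], [0.5, 0, 0, -20, 0], [0.5, 0, 0, -60, 0], [0.5, 0, 0, -105, 0], [0.5, 0, 0, -105, 0]]]}}

```text
clock: 27.2
eef_pos: [491.9, -321.0, 174.4]
eef_rot: [3.135, -0.007, 0.162]
wrist_force: [0.5, 0.2, -0.2]
finger_gap: 47.3
```

>>> {"op": "send_rows", "data": {"series": [[[0.5, -20, -45, -10, 0], [0.5, -40, -90, -10, 0], [0.5, -60, -135, -10, 0], [0.5, -70, -180, -10, 0], [0.5, -80, -225, -10, 0], [0.5, -80, -225, -10, 0], [0.5, -80, -225, -10, 0], [0.5, -80, -225, -10, 0], [0.5, -80, -225, -10, 0], [0.5, -80, -225, -10, 0]]]}}

```text
clock: 28.2
eef_pos: [374.8, -111.2, 177.9]
eef_rot: [-3.141, 0.001, 0.161]
wrist_force: [0.3, -0.5, 0.6]
finger_gap: 46.8
```

Run:
```python
from h import *
s=manip.read_state(); print(s["eef_pos"],s["clock"])
c=manip.camera("scene"); t=manip.camera("top")["img"]
i=c["img"]; A=cv2.resize(i[130:195,142:172],(270,585),interpolation=cv2.INTER_CUBIC)
B=cv2.resize(i[110:290,140:400],(520,360),interpolation=cv2.INTER_CUBIC)
C=cv2.resize(t[140:215,290:400],(330,225),interpolation=cv2.INTER_CUBIC); D=cv2.copyMakeBorder(C,0,0,0,190,cv2.BORDER_CONSTANT)
save("end.png",np.hstack([A,np.vstack([B,D])]),1)
np.set_printoptions(linewidth=200)
for r in range(158,182): print(r,i[r,150:164,0])
```

```text
[ 374.84876742 -111.15512069  177.85128727] 28.2
158 [164 163 161 160 144 116 107 118 142 156 155 155 155 150]
159 [156 164 161 160 159 153 150 149 154 156 156 155 155 154]
160 [137 162 162 160 160 142 117 120 143 156 156 155 157 161]
161 [130 162 162 161 161 145 137 150 155 158 156 156 158 161]
162 [147 162 161 161 159 142 126 121 135 158 158 158 155 132]
163 [218 177 162 160 147 130 140 150 152 156 158 156 132  88]
164 [210 167 161 162 160 145 129 117 108 119 140 132  89  51]
165 [130 143 158 161 164 162 147 142 152 141 116  85  53  43]
166 [ 72  73 109 139 156 157 145 121 109 102  84  54  44  47]
167 [ 74  64  60  55  63  97 123 137 132  85  55  49  52  47]
168 [176 167 136  95  77  67  59  64  65  50  52  62  64  56]
169 [255 246 195 165 164 149 114  94  83  59  50  50  53  50]
170 [246 237 195 161 163 165 162 149 106  56  47  49  49  48]
171 [242 237 205 160 158 161 162 152 112  63  47  48  50  49]
172 [243 244 224 162 158 160 160 156 131  81  48  49  49  51]
173 [240 242 227 174 156 158 146 123 119 100  52  47  49  50]
174 [238 240 230 185 158 159 161 159 160 129  68  47  48  49]
175 [240 240 230 186 157 158 159 163 163 137  79  47  49  49]
176 [234 237 227 186 155 157 160 162 162 142  86  47  48  49]
177 [234 234 236 212 162 158 157 158 163 154 105  50  45  49]
178 [236 237 238 226 178 159 159 161 173 156  95  47  44  49]
179 [231 235 240 229 183 158 161 170 157 119  92  61  54  47]
180 [228 231 236 223 176 160 161 152 131 124 116 104  91  74]
181 [225 230 233 208 167 156 159 155 138 129 128 127 128 124]
```

View pics/end.png

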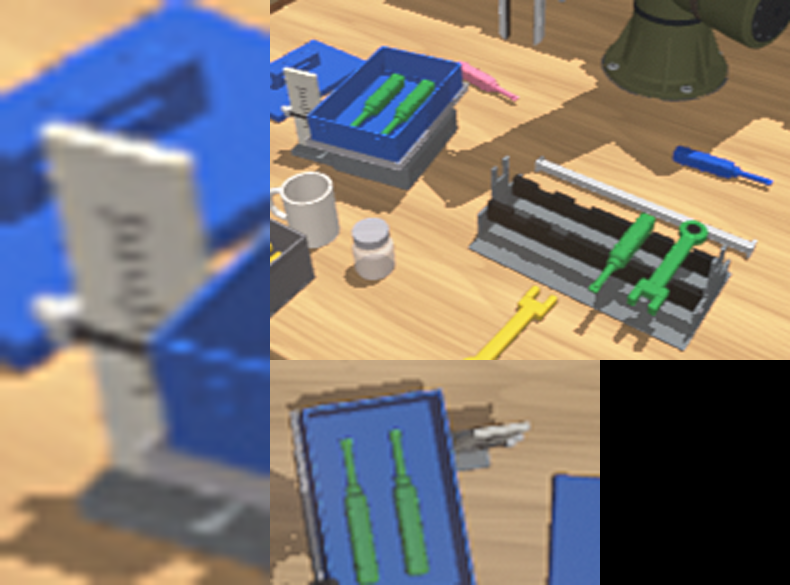

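Final picture: both green screwdrivers lie flat in the box. The third one and the spanner are still in the rack, the bar lies flat in front of it, and the arm is clear. The box corner has dropped about 8 rows (roughly 32 mm). No pointer shows above the mark finger on the part of the upright that is now visible. Handing in.

```bash
python3 -c "
from cell import manip
print(manip.sign_off(), manip.read_state()['clock'])"
```

```text
the job is handed in; nothing more can be done
the job is handed in; nothing more can be done
```

I lifted the retaining bar out of its brackets and laid it flat on the ledge in front of the rack. Then I set two green screwdrivers down inside the toolbox and handed the job in at about 28 s. **I never saw the pointer tip itself against the mark**, so the count of two is partly inferred.

- **Pointer and mark:** the box corner hid the pointer tip from the scene camera throughout.
  - I measured the mark at z ≈ 74 mm. The pan face was at 105 mm at the start, and I assumed the pointer sits at about that height.
  - After one screwdriver the pointer would still have been about 10–14 mm above the mark. After two, the box had sunk about 32 mm, and no pointer showed above the mark finger on the visible part of the upright.
- **Final picture:** both screwdrivers lie flat in the box, and the third screwdriver and the spanner are still in the rack. The bar is flat on the ledge. The other things in view, the jar, mug, yellow spanner, and the blue and pink look-alikes, look undisturbed. The hammer, nut and most of the lid were outside that picture and I did not check them.
- **Disagreement with the robot description:** the fingertips turned out to be 28 mm above the reported TCP height, not 8 mm below it. Because of this the first grasp closed on nothing above the bar. I found the offset by gently touching the ledge with closed fingers (about 35 N at the end) and used it for every later move.

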